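# Set the facet depth by clicks and lock it

### The arm

A 6-joint arm with a two-finger parallel gripper is mounted at the origin on the work surface. World frame = base frame: x ahead of the robot, y to its left, z up, the work surface at z = 0. Lengths are in mm, angles in rad, forces in N, time in s.
With the tool pointing down it reaches from about 275 to 1000 mm from the base axis. Payload 8.4 kg.
Tool frame: the origin (TCP) lies at the very end of the fingers, on their centre line; the grasp point (between the pads) lies 19 mm behind it; z points along the fingers, y is the line along which they close (so a half turn about z gives the same grasp; the last joint's range is limited). The gripper opens to 85 mm and grips with 20 to 120 N. Pads are 22 mm wide; open, the fingers measure 114 mm over their backs; the gripper's body (76 mm by 85 mm) begins 54 mm behind the grasp point. The pads swing forward as they close: fully open they stand 13 mm farther back than shut.
Start: joints at [1.209, 0.353, 1.633, -0, 1.155, -0.002], TCP at [220.053, 584.982, 201.381] pointing down, gripper open.
Joint ranges: [-2.63, 2.63], [-0.92, 2.1], [0.06, 2.66], [-1.3, 4.44], [0, 2.69], [-3.02, 3.02]. Speed limits (rad/s): [2.22, 2.22, 2.79, 3.14, 3.14, 3.14].

### API

Orientations are given as [roll, pitch, yaw] about the fixed x, y, z axes, in that order (R = Rz(yaw) Ry(pitch) Rx(roll)).
In Python, from rig import sensors, grab_frame, camera_params, order gives the robot as it stands. The module is installed in compiled form; this text tells all that it offers.
- The arm moves only by the tool move_arm, never from a script. Its argument "motion" is a list of rows, each a list of 7 numbers: the turn, a rotation vector about the tool's x, y, z in rad, then the shift along the tool's x, y, z in m, then the finger opening in m, from 0 to 0.0854. A call has 1 to 8 rows; each row is the pose to reach, as a shift and turn from the pose commanded when the call began, along the tool's axes at that moment; what a row does not reach only later rows make up. A row lasts 1/8 s, in which the tool goes at most 62.5 mm and 10.7 degrees, less where a joint would pass 70% of its speed; a pose out of reach is approached as far as the arm can. A call with a gripper value outside its range is refused whole. The fingers move at their own pace and stop on an object; "grip_force" is the grip in N (left out, the last holds). Time passes only in rows, so rows that repeat a pose let the fingers close. It gives the time, the measured TCP pose, the force, the opening and the grip force at its end, in the units of the state.
- sensors.sense(): the state, without advancing time (a new reading comes with each control period).
- grab_frame(name): name is "scene" or "top"; returns (picture, depth): 384x512x3 uint8, red, green, blue; 384x512 float32, mm along the optical axis (not along the pixel's ray), 0 where there is no reading.
- camera_params(name): a dict with "camera_matrix" (3x3 intrinsics, pixels), "world_from_camera" (4x4, takes a point from camera to world coordinates). Camera axes: x right, y down, z forward; pixel columns grow to the right and rows downward; lengths in mm; the calibration is good to about 2 mm. A picture is of the moment at which its call begins. camera_params takes no time and is no camera call.
- order.sign_off(): hands the job in; it is judged then, once.
The state is a dict: "clock": time; "qpos": joint angles; "qvel": joint speeds; "joint_efforts": joint torques, N m; "eef_pos": TCP position; "tcp_rot": TCP orientation; "contact_force": force on the tool from outside, world axes, zero at the start; "wrist_torque": the same for the moment, N m; "opening": opening from 0.0 (shut) to 1.0 (fully open); "grasp_force": force on a finger pad.
Only numpy, scipy, OpenCV 4.12 (cv2) and the standard library are available. Lean on these libraries where they do the work, as an engineer would, in place of code of your own. Each camera call takes 0.05 s, during which the arm holds its last target. There are 200 camera calls.

### The job

Zero the green setting head on the polishing bench: turn its knurled knob anticlockwise (seen from above), gently, until the lug on the knob rests on its sprung stop post. From there turn it clockwise exactly four clicks, counting them by feel because the notches are unevenly spaced, and leave it in the fourth notch; then push the lock lever over to its locked end. Do not ram the stop, and leave the other things on the bench alone.

Things in the scene. Friction and masses are not known exactly. Their poses are not given: they have to be found in the camera images.
- head: The setting head: a green cast block fixed to the bench, 100 (x) x 215 (y) x 50 mm high, from y -97.5 to +117.5. Origin on the bench under the block, z up. On top: the knob on the -y half, the lock lever on the +y half.
- knob_axis (a point): Point fixed in the head on the knob's vertical axis, 75 mm above the bench, at (0, -50, 75) mm of the head; its axes are the head's and do not turn with the knob. The knob is round, knurled brass, 44 mm in diameter, its grip rim 58 to 88 mm above the bench. Under the rim a steel lug sticks out at 25 mm radius, top 58 mm above the bench: keep the finger tips above it.
- knob_top (a point): Centre of the knob's top, fixed in the head, 88 mm up. The knob has seven hidden notches, 0.4 to 0.65 rad apart, unevenly; the first click comes about 0.35 rad clockwise of the stop, none below. A click resists with up to 0.25 N m for some 0.25 rad, snaps over, then helps as much; let go, the knob settles in the nearest notch. It starts one or two clicks above zero.
- stop: The stop post: steel pin, 6 mm in diameter, 8 mm high, on the head's top 25 mm from the knob's axis on the head's -x side. Origin on the knob's axis, 50 mm above the bench. The knob's lug meets it at the anticlockwise end. It is sprung: 1.5 N m per rad of knob beyond touch, soon more than any click; more than 24 N from the lug (0.6 N m at the knob) is ramming.
- stud (a joint): How far the setting stud, a steel rod of 10 mm diameter, stands out of the head's -y end beyond its zero length, in m. It is geared to the knob, 0.25 mm per rad (0.1 to 0.16 mm per click), growing clockwise; on the stop it reads slightly below 0. Its measured value is too coarse to count by.
- lock_pivot (a point): A point fixed in the head on the lock lever's vertical pivot axis, 62 mm above the bench, at (0, 85, 62) mm of the head's frame, axes as the head's.
- lock_pin (a point): Top centre of the lock lever's upright round finger pin: 12 mm in diameter, from 57 to 89 mm above the bench, at the lever's end 60 mm from the pivot. It moves with the lever.
- lock (a joint): Angle of the lock lever in rad: 0 fully open, 1.2 at its locked end stop; grows clockwise seen from above (the pin starts on the head's -x side and swings towards its +y). Friction 0.1 N m, about 2 N at the pin; it stays where it is left.
- tin: Bystander: small round brass tin, 60 mm in diameter, 22 mm high. Origin under its centre.
- dop: Bystander: steel dop standing upright, 26 mm in diameter, 52 mm high. Origin under its centre.
- jar: Bystander: amber glass jar, 56 mm in diameter, 65 mm high. Origin under its centre.
- wrench: Bystander: steel spanner 150 mm long lying flat along its own x. Origin under its middle.

How it is judged (in metres and radians):
On the way, in this order (a step that is already met when the one before it is completed fails the run):
1. the knob is wound back to its zero position at the stop (value of joint stud below 0 m), for 0.1 s.
2. the knob stands in the fourth notch while the lock lever is still open (value of joint stud between 0.00056 and 0.000635 m and value of joint lock below 0.5 rad), for 0.3 s.
At the end, for the whole second after the job is handed in: The knob rests in the fourth notch from its zero position (the stud within 0.04 mm of that notch's length, which is 0.15 rad of the knob) and the lock lever stands at its locked end, within 0.12 rad (value of joint stud between 0.00056 and 0.000635 m and value of joint lock above 1.08 rad); the robot touches nothing.
It fails at once if the stop post is rammed: more than 24 N on it (contact force between stop and anything else above 24 N).
It fails at once if a bystander is moved by more than 20 mm (distance of any of tin, dop, jar, wrench from where it was at the start of the episode above 0.02 m).
It also fails if it takes over 72 s, if anything falls off the work surface, if the arm or the gripper's body presses on something with over 40 N, if the wrist force passes 120 N, or if a joint passes its speed limit or range.

## Working session

There is one attempt and no reset: what is moved stays moved. The work goes in short steps, Python scripts to look and compute and a tool call to move; the robot and the scene stay as the last step left them, time stands still between calls to the robot, and variables do not carry over. Pictures are saved under pics/ and viewed, at most 10 in all, crops included, and the job is handed in when it is done.

Besides the shell and the picture viewer there is one more tool, called after ">>>" in YAML: its name, and indented under it one key for each argument. move_arm: Moves the arm, as the interface text tells. Its arguments: {"type":"object","properties":{"motion":{"type":"array","items":{"type":"array","items":{"type":"number"}}},"grip_force":{"type":"number"}},"required":["motion"]}

```bash
ls; mkdir -p pics
python3 - <<'E'
from rig import sensors, grab_frame, camera_params, order
import cv2,numpy as np
print(sensors.sense())
for n in("scene","top"):
    p,d=grab_frame(n); np.savez(f"{n}0.npz",p=p,d=d); cv2.imwrite(f"pics/{n}0.png",p[...,::-1])
    c=camera_params(n); print(n,np.round(c["camera_matrix"],1).tolist(),np.round(c["world_from_camera"],3).tolist())
a=np.hstack([cv2.imread("pics/scene0.png"),cv2.imread("pics/top0.png")])
E
```

```text
pics
{'clock': 0.0, 'qpos': array([ 1.20861813e+00,  3.53660267e-01,  1.63417319e+00,  3.27704329e-05,
        1.15521191e+00, -2.39986192e-03]), 'qvel': array([ 0.00088007, -0.00095267,  0.00125222,  0.0009572 , -0.00078002,
       -0.00197407]), 'joint_efforts': array([ 3.14255667e-03, -6.05261207e+01, -3.42078602e+01,  9.15475857e-05,
        9.22510866e-03, -5.87787167e-05]), 'eef_pos': array([219.83712225, 584.47606161, 200.63744654]), 'tcp_rot': array([-3.14014002e+00, -3.34479949e-05,  2.78180104e+00]), 'contact_force': array([-0.16616641, -0.57354732,  0.80978475]), 'wrist_torque': array([ 0.03945377, -0.01981363, -0.02593309]), 'grasp_force': 0.0, 'opening': 1.0048928289182897}
scene [[385.4, 0.0, 257.4], [0.0, 385.4, 195.7], [0.0, 0.0, 1.0]] [[0.052, 0.679, -0.732, 1129.407], [0.999, -0.027, 0.046, -42.096], [0.012, -0.734, -0.68, 620.039], [0.0, 0.0, 0.0, 1.0]]
top [[431.5, 0.0, 253.1], [0.0, 431.5, 187.8], [0.0, 0.0, 1.0]] [[-0.03, -0.996, 0.087, 452.513], [-0.999, 0.031, 0.008, -1.966], [-0.011, -0.087, -0.996, 1014.057], [0.0, 0.0, 0.0, 1.0]]
```

View pics/scene0.png

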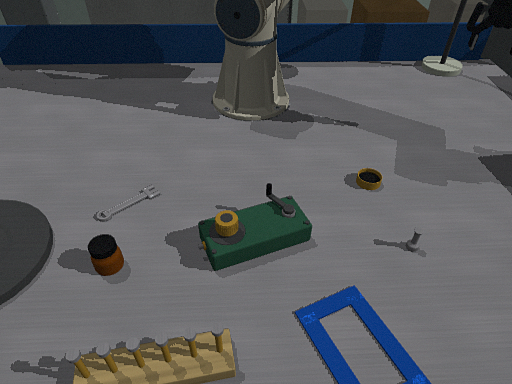

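View pics/top0.png

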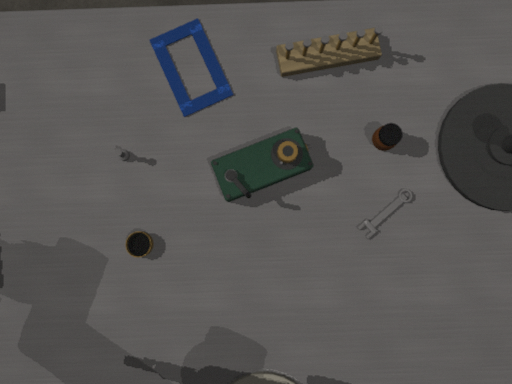

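The scene view shows the knob at about (227,222), the lever pin at (269,190) and its pivot at (289,211). In the top view the knob is at about (288,152), the pivot at (232,176) and the pin at (248,194). Bystanders are well clear of the head. Next I measure.

```bash
cat > h.py <<'E'
import numpy as np,cv2
from rig import camera_params
def ray(n,uv):
    c=camera_params(n);K=np.array(c["camera_matrix"]);T=np.array(c["world_from_camera"])
    d=T[:3,:3]@np.linalg.solve(K,[uv[0],uv[1],1.]);return T[:3,3],d
def plane(n,uv,z):
    o,d=ray(n,uv);return o+d*(z-o[2])/d[2]
def tri(a,b):
    (o1,d1),(o2,d2)=ray("scene",a),ray("top",b)
    s=np.linalg.lstsq(np.c_[d1,-d2],o2-o1,rcond=None)[0]
    p,q=o1+s[0]*d1,o2+s[1]*d2;return (p+q)/2,np.linalg.norm(p-q)
def cloud(n,d):
    c=camera_params(n);K=np.array(c["camera_matrix"]);T=np.array(c["world_from_camera"])
    v,u=np.mgrid[:d.shape[0],:d.shape[1]]
    P=np.stack([(u-K[0,2])/K[0,0]*d,(v-K[1,2])/K[1,1]*d,d],-1);return P@T[:3,:3].T+T[:3,3]
E
python3 - <<'E'
from h import *
for n in("scene","top"):
    f=np.load(n+"0.npz");p=f["p"];C=cloud(n,f["d"]);hsv=cv2.cvtColor(p,cv2.COLOR_RGB2HSV)
    g=cv2.inRange(hsv,(60,80,20),(95,255,255))
    g=(g>0)&(abs(C[...,2]-50)<8)
    P=C[g];print(n,"green",len(P),np.median(P[:,2]))
    print(cv2.minAreaRect(P[:,:2].astype(np.float32)))
    y=(cv2.inRange(hsv,(15,110,60),(32,255,255))>0)
    k,l,s,c=cv2.connectedComponentsWithStats(y.astype(np.uint8))
    for i in range(1,k):
        if s[i,4]>25: q=C[l==i]; print("brass",s[i],c[i].round(1),np.median(q,0).round(1),q[:,2].max().round(1))
    # high points around the head
    roi=(C[...,0]>330)&(C[...,0]<650)&(C[...,1]>-170)&(C[...,1]<200)
    for lo,hi in((78,95),(56,72)):
        m=(roi&(C[...,2]>lo)&(C[...,2]<hi)).astype(np.uint8)
        k,l,s,c=cv2.connectedComponentsWithStats(m)
        for i in range(1,k):
            if s[i,4]>5: q=C[l==i]; print(lo,hi,s[i],c[i].round(1),q.mean(0).round(1),q[:,2].max().round(1))
    im=p[120:280,180:330] if n=="scene" else p[110:220,190:340]
    cv2.imwrite(f"pics/{n}c.png",cv2.convertScaleAbs(cv2.resize(im,None,fx=4,fy=4,interpolation=cv2.INTER_CUBIC),alpha=1.7)[...,::-1])
a,b=cv2.imread("pics/scenec.png"),cv2.imread("pics/topc.png")
a=cv2.resize(a,(399,426));b=cv2.resize(b,(399,293))
cv2.imwrite("pics/both.png",np.hstack([a,np.vstack([b,np.zeros((133,399,3),np.uint8)])]))
E
```

```text
scene green 2683 48.66834064664317
((596.3211059570312, -13.027694702148438), (98.866455078125, 213.00164794921875), 19.597116470336914)
brass [360   0  25  13 154] [371.9   4.9] [-915.   645.8   14.6] 18.7
brass [386   0  37  13 193] [404.8   5. ] [-905.7  823.9   14.2] 620.0
brass [356 168  26  22 261] [367.9 179.9] [437.6 270.1  13.3] 620.0
brass [215 210  24  26 401] [226.8 223.6] [627.6 -67.3  85.5] 620.0
brass [188 329  46  36 419] [212.  346.4] [849.9 -82.4  30.2] 620.0
brass [199 332  14   7  27] [206.4 334. ] [ 818.8 -101.    29.2] 31.6
brass [176 337  13  21  88] [181.8 346.5] [ 836.7 -140.    29.1] 30.8
brass [160 339  16  24 136] [166.8 352.1] [ 861.1 -157.7   45.8] 620.0
brass [129 344  30  29 233] [141.7 357. ] [ 865.1 -196.1   30.4] 620.0
brass [ 73 354  20  30 263] [ 82.1 369.6] [ 878.1 -277.4   35.2] 620.0
brass [103 354  18  20 149] [111.1 363.4] [ 872.7 -235.9   51.3] 620.0
brass [116 357  11  13  44] [122.1 362. ] [ 858.1 -227.    28.9] 31.6
brass [ 87 361  20  16  85] [ 96.6 367.9] [ 864.8 -265.3   28.8] 31.6
brass [197 363  39  21 160] [217.7 375.7] [881.6 -83.1
[... 469 characters left out ...]
] [554.   43.4  63.2] 71.5
56 72 [215 224  24  12 103] [226.9 231.5] [630.8 -68.3  65.7] 71.8
top green 2574 50.37171930522584
((590.4747314453125, -14.799392700195312), (96.58402252197266, 210.47857666015625), 19.88665199279785)
brass [277 141  21  21 252] [287.  151.2] [610.2 -69.4  88.3] 1014.1
brass [142 232  10  24  50] [147.8 243.2] [420.1 250.6  21.3] 26.1
78 95 [278 141  21  21 333] [287.7 150.7] [612.1 -71.5  88.4] 93.8
78 95 [246 192   5   5  22] [248.1 194.1] [520.5  17.1  89.5] 92.9
56 72 [279 158   6   6  13] [281.2 161.2] [593.6 -58.2  62.2] 70.3
56 72 [290 161   3   4   7] [290.9 162.7] [589.8 -79.7  59.8] 68.5
56 72 [225 169  24  29 209] [235.5 180.1] [554.3  44.5  64.8] 70.8
```

View pics/both.png

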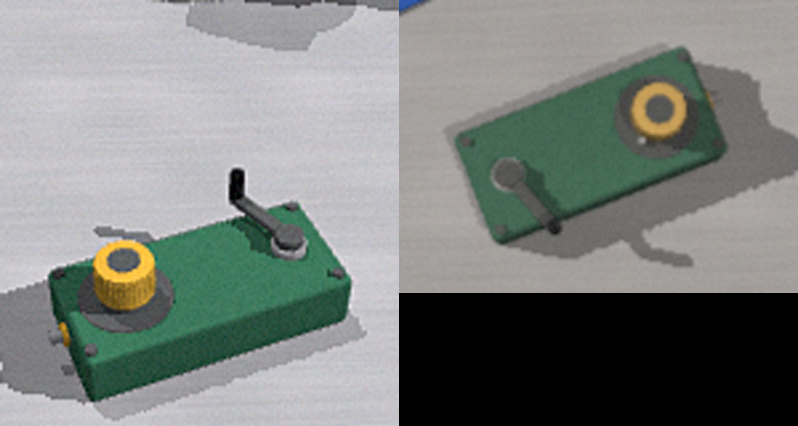

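The crops show the knob with its dark top disc, the lever and the upright black pin (scene crop (236,172), top crop (556,228)). Next I triangulate the same features across both views.

Run:
```python
from h import *
I={n:np.load(n+"0.npz")["p"] for n in("scene","top")}
def cen(n,box,fn,fill=False):
    x0,x1,y0,y1=box;p=cv2.resize(I[n][y0:y1,x0:x1],None,fx=8,fy=8,interpolation=cv2.INTER_CUBIC)
    m=fn(cv2.cvtColor(p,cv2.COLOR_RGB2HSV)).astype(np.uint8)
    cs=cv2.findContours(m,cv2.RETR_CCOMP,cv2.CHAIN_APPROX_NONE);return p,m,cs,(x0,y0)
br=lambda h:cv2.inRange(h,(15,110,50),(32,255,255))
K={}
for n,b in(("scene",(208,246,204,242)),("top",(270,306,134,170))):
    p,m,(cs,hi),o=cen(n,b,br)
    i=max(range(len(cs)),key=lambda j:cv2.contourArea(cs[j]))
    holes=[cs[j] for j in range(len(cs)) if hi[0][j][3]==i]
    hcon=max(holes,key=cv2.contourArea);e=cv2.fitEllipse(hcon);eo=cv2.fitEllipse(cs[i])
    f=lambda c:((np.array(c)+.5)/8-.5+o)
    print(n,"disc",f(e[0]),np.array(e[1])/8,"outer",f(eo[0]),np.array(eo[1])/8);K[n]=f(e[0])
print("knob top",tri(K["scene"],K["top"]))
for z in(86,88,90):print(plane("scene",K["scene"],z).round(1),plane("top",K["top"],z).round(1))
# dark pin in both
for n,b in(("scene",(258,278,178,204)),("top",(240,256,184,202))):
    x0,x1,y0,y1=b;print(n);print(I[n][y0:y1,x0:x1].max(2))
# green corners
for n in I:
    g=cv2.inRange(cv2.cvtColor(I[n],cv2.COLOR_RGB2HSV),(60,80,20),(95,255,255))
    c=max(cv2.findContours(g,0,1)[0],key=cv2.contourArea);h=cv2.convexHull(c)
    print(n,cv2.approxPolyDP(h,3,True)[:,0].tolist())
```

```text
scene disc [225.99276161 217.25438976] [ 9.04643345 12.61872101] outer [226.35187912 222.88229179] [24.36929893 26.69277573]
top disc [287.55266762 150.50161362] [11.04717255 11.2642746 ] outer [287.18762016 151.30461884] [20.64800644 21.33881187]
knob top (array([612.92809774, -70.32685087,  86.61865922]), np.float64(2.0346724769357047))
[612.4 -69.3  86. ] [613.  -71.4  86. ]
[614.4 -69.2  88. ] [612.7 -71.2  88. ]
[616.3 -69.1  90. ] [612.3 -71.1  90. ]
scene
[[118 117 118 118 116 118 120 117 119 120 119 120 118 120 118 120 118 119
  120 121]
 [115 118 118 119 120 120 118 118 117 116 117 119 119 117 122 118 119 119
  118 120]
 [117 117 114 113 115 115 115 118 118 117 117 118 115 118 117 119 121 118
  118 119]
 [112 113 112 112 114 116 116 116 118 116 121 122 122 119 115 120 116 118
  119 118]
 [113 118 115 114 116 113 116 115 117 124 127 123 124 126 119 120 119 119
  118 119]
 [118 115 114 114 112 116 115 120 124  74  51  50  72 103 122 121 118 115
  118 118]
 [115 115 117 115 113 114 118 122  98  16   9   6  14  43 128 117 117 114
  115 115]
 [114 113 114 112 116 114 113 120  60 
[... 1968 characters left out ...]
34 35 33 29 27 36 42]
 [61 53 44 47 45 44 41 28 26 25 30 36 41 43 57 61]
 [59 55 44 39 46 40 28 24 24 27 39 58 62 60 66 65]
 [51 45 42 33 36 35 27 24 24 28 37 54 63 65 65 66]
 [36 34 30 25 28 38 26 26 18 24 29 51 66 65 64 66]
 [29 34 42 48 55 53 31 23 24 18 32 53 67 64 65 65]
 [47 58 60 61 66 61 54 29 15 21 46 64 65 65 66 65]
 [59 64 67 65 67 65 63 57 54 56 60 64 65 66 66 66]
 [66 67 67 65 67 65 64 67 65 63 64 64 64 65 65 65]
 [64 64 66 67 66 64 65 67 68 65 66 64 67 65 66 67]
 [66 65 65 64 65 66 66 65 63 66 65 64 65 66 66 65]]
scene [[311, 224], [307, 240], [215, 270], [198, 224], [292, 197]]
top [[299, 134], [309, 159], [308, 169], [234, 198], [224, 195], [212, 165], [215, 160], [293, 129]]
```

```bash
cat >> h.py <<'E'
from scipy.spatial.transform import Rotation as R
def to(xyz,yaw=None,pos=None,rot=None):
    from rig import sensors
    s=sensors.sense();p=s["eef_pos"] if pos is None else np.array(pos);r=R.from_euler("xyz",s["tcp_rot"] if rot is None else rot)
    d=r.inv().apply(np.array(xyz)-p)/1000
    print("shift",d.round(4), "turn",None if yaw is None else (r.inv()*R.from_euler("xyz",[np.pi,0,yaw])).as_rotvec().round(4))
E
python3 - <<'E'
from h import *
print("pin",tri((268.7,184.3),(248.2,194.3)),plane("scene",(268.7,184.3),89),plane("top",(248.2,194.3),89))
to([613,-70.3,190],1.78)
E
```

```text
pin (array([520.35050584,  18.30304874,  86.68870875]), np.float64(2.7850609055389413)) [523.05731212  19.42725007  89.        ] [520.06997765  16.86747785  89.        ]
shift [-0.5985 -0.4745  0.0113] turn [-1.1000e-03  6.0000e-04  1.0018e+00]
```

>>> move_arm:
  motion:
    - [0,0,0,-0.046,-0.0365,0,0.085]
    - [0,0,0,-0.092,-0.073,0,0.085]
    - [0,0,0,-0.138,-0.1095,0,0.085]
    - [0,0,0,-0.184,-0.146,0,0.085]
    - [0,0,0,-0.23,-0.1825,0,0.085]
    - [0,0,0,-0.276,-0.219,0,0.085]
    - [0,0,0,-0.322,-0.2555,0,0.085]
    - [0,0,0,-0.368,-0.292,0,0.085]
  grip_force: 30

```text
clock: 1.1
eef_pos: [462.3, 180.3, 201.4]
tcp_rot: [3.141, 0.0, 2.782]
contact_force: [0.6, 0.6, 0.4]
opening: 0.992
grasp_force: 0.0
```

>>> move_arm:
  motion:
    - [0,0,0.16,-0.046,-0.0365,0,0.085]
    - [0,0,0.33,-0.092,-0.073,0.005,0.085]
    - [0,0,0.5,-0.138,-0.1095,0.01,0.085]
    - [0,0,0.67,-0.184,-0.146,0.01,0.085]
    - [0,0,0.84,-0.23,-0.1825,0.01,0.085]
    - [0,0,1,-0.23,-0.1825,0.01,0.085]
    - [0,0,1,-0.23,-0.1825,0.01,0.085]
    - [0,0,1,-0.23,-0.1825,0.01,0.085]

```text
clock: 2.1
eef_pos: [612.3, -69.1, 191.2]
tcp_rot: [-3.141, -0.0, 1.786]
contact_force: [-0.1, -0.1, 0.7]
opening: 0.995
grasp_force: 0.0
```

Run:
```python
from h import *
from rig import sensors
s=sensors.sense();print({k:np.round(v,3) for k,v in s.items()})
to([613,-70.3,64],1.78)
```

```text
{'clock': np.float64(2.1), 'qpos': array([-0.115,  0.349,  1.663,  0.   ,  1.13 , -0.33 ]), 'qvel': array([ 0.008, -0.006, -0.001, -0.001, -0.001,  0.01 ]), 'joint_efforts': array([-6.1700e-01, -5.9319e+01, -3.3801e+01, -2.8000e-02, -7.0000e-03,
        5.9000e-02]), 'eef_pos': array([612.254, -69.133, 191.159]), 'tcp_rot': array([-3.141, -0.   ,  1.786]), 'contact_force': array([-0.139, -0.131,  0.705]), 'wrist_torque': array([ 0.015, -0.002, -0.014]), 'grasp_force': np.float64(0.0), 'opening': np.float64(0.995)}
shift [-0.0013  0.0006  0.1272] turn [-0.0006 -0.0003  0.0059]
```

>>> move_arm:
  motion:
    - [0,0,0,-0.001,0.001,0.04,0.085]
    - [0,0,0,-0.001,0.001,0.08,0.085]
    - [0,0,0,-0.001,0.001,0.11,0.085]
    - [0,0,0,-0.001,0.001,0.127,0.085]
    - [0,0,0,-0.001,0.001,0.127,0.06]
    - [0,0,0,-0.001,0.001,0.127,0.052]
    - [0,0,0,-0.001,0.001,0.127,0.05]
    - [0,0,0,-0.001,0.001,0.127,0.05]
  grip_force: 25

```text
clock: 3.1
eef_pos: [614.4, -70.5, 65.2]
tcp_rot: [3.14, 0.0, 1.782]
contact_force: [-0.7, -0.6, -0.3]
opening: 0.582
grasp_force: 0.0
```

Run:
```python
from rig import *
import cv2,numpy as np
s=sensors.sense();print({k:np.round(v,3) for k,v in s.items()})
a=[]
for n,b in(("scene",(180,120,150)),("top",(210,90,150))):
    p,d=grab_frame(n);x,y,w=b;a.append(cv2.resize(p[y:y+w,x:x+w],(400,400),interpolation=cv2.INTER_CUBIC))
cv2.imwrite("pics/g1.png",cv2.convertScaleAbs(np.hstack(a),alpha=1.6)[...,::-1])
```

```text
{'clock': np.float64(3.1), 'qpos': array([-0.117,  0.495,  1.755,  0.   ,  0.89 , -0.328]), 'qvel': array([-0.001,  0.003,  0.003, -0.   , -0.001,  0.001]), 'joint_efforts': array([ 4.1000e-02, -6.3946e+01, -2.7860e+01,  1.0000e-03, -6.0000e-03,
       -3.0000e-03]), 'eef_pos': array([614.401, -70.519,  65.239]), 'tcp_rot': array([3.14 , 0.   , 1.782]), 'contact_force': array([-0.719, -0.558, -0.29 ]), 'wrist_torque': array([-0.018, -0.059,  0.012]), 'grasp_force': np.float64(0.0), 'opening': np.float64(0.582)}
```

View pics/g1.png

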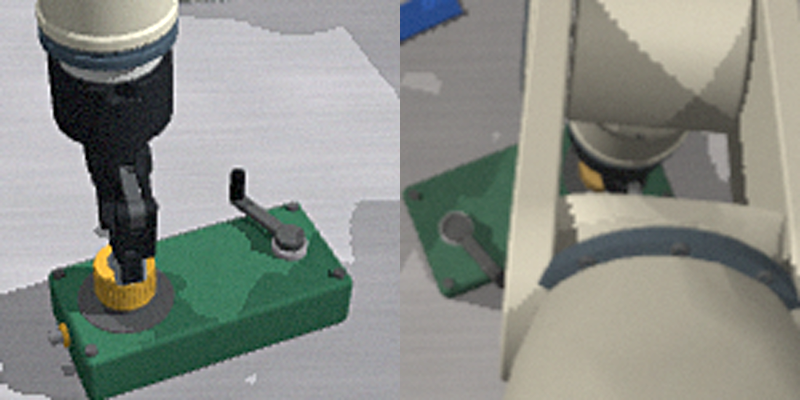

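The left crop shows the fingers astride the knob, with the front tip at about (133,280) and above the lug level. Now I close the gripper gently.

>>> move_arm:
  motion:
    - [0,0,0,0,0,0,0.044]
    - [0,0,0,0,0,0,0.036]
    - [0,0,0,0,0,0,0.036]
    - [0,0,0,0,0,0,0.036]
  grip_force: 25

```text
clock: 3.7
eef_pos: [613.8, -70.5, 64.3]
tcp_rot: [-3.141, -0.0, 1.782]
contact_force: [-0.4, -0.2, -0.9]
opening: 0.42
grasp_force: 0.0
```

```bash
cat > s.py <<'E'
from rig import sensors
import numpy as np
s=sensors.sense()
print(s["clock"],"q6 %.4f yaw %.4f"%(s["qpos"][5],s["tcp_rot"][2]),"pos",s["eef_pos"].round(1),"F",s["contact_force"].round(2),"M",s["wrist_torque"].round(3),"tau6 %.3f"%s["joint_efforts"][5],"grip %.1f op %.3f"%(s["grasp_force"],s["opening"]))
E
python3 s.py
```

```text
3.7 q6 -0.3277 yaw 1.7818 pos [613.8 -70.5  64.3] F [-0.39 -0.22 -0.94] M [-0.034  0.008  0.019] tau6 -0.000 grip 0.0 op 0.420
```

```bash
python3 - <<'E'
from rig import *
import cv2,numpy as np
p,d=grab_frame("scene");np.savez("g2.npz",p=p,d=d)
a=cv2.resize(p[180:250,190:280],(790,614),interpolation=cv2.INTER_CUBIC)[:598]
cv2.imwrite("pics/g2.png",cv2.convertScaleAbs(a,alpha=1.7)[...,::-1])
E
python3 s.py
```

```text
3.75 q6 -0.3276 yaw 1.7818 pos [613.9 -70.5  64.3] F [ 0.27 -0.29 -0.11] M [-0.005 -0.043  0.018] tau6 -0.000 grip 0.0 op 0.422
```

View pics/g2.png

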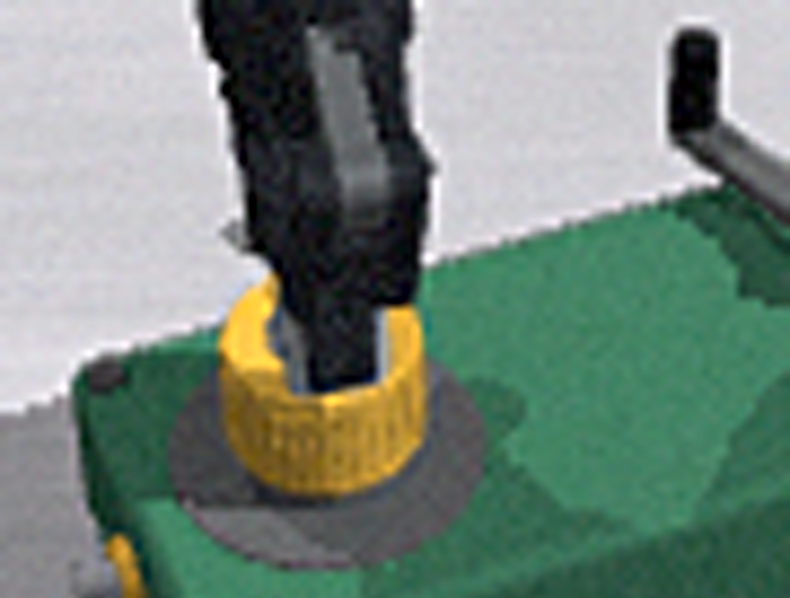

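Run:
```python
from h import *
f=np.load("g2.npz");C=cloud("scene",f["d"])
for v in range(212,240): print(v,[tuple(C[v,u].round(0).astype(int)) for u in(222,226,229,232)],f["p"][v,229])
```

```text
212 [(np.int64(659), np.int64(-73), np.int64(147)), (np.int64(669), np.int64(-66), np.int64(157)), (np.int64(661), np.int64(-61), np.int64(149)), (np.int64(662), np.int64(-56), np.int64(150))] [10 12 17]
213 [(np.int64(661), np.int64(-73), np.int64(147)), (np.int64(669), np.int64(-66), np.int64(155)), (np.int64(662), np.int64(-61), np.int64(147)), (np.int64(662), np.int64(-56), np.int64(147))] [ 9 11 11]
214 [(np.int64(663), np.int64(-73), np.int64(146)), (np.int64(667), np.int64(-66), np.int64(150)), (np.int64(663), np.int64(-61), np.int64(146)), (np.int64(662), np.int64(-56), np.int64(144))] [12 12 16]
215 [(np.int64(640), np.int64(-75), np.int64(121)), (np.int64(664), np.int64(-66), np.int64(145)), (np.int64(663), np.int64(-61), np.int64(143)), (np.int64(643), np.int64(-57), np.int64(123))] [2 9 3]
216 [(np.int64(640), np.int64(-75), np.int64(118)), (np.int64(646), np.int64(-67), np.int64(124)), (np.int64(645), np.int64(-62), np.int64(123)), (np.int64(644), np.int64(-57), np.int64(121))] [12 15 19]
217 [(np.int64(641), np.int64(-75), np.int64(116)), (np.int64(646), np.int64(-68), 
[... 3856 characters left out ...]
p.int64(633), np.int64(-65), np.int64(55)), (np.int64(629), np.int64(-59), np.int64(50))] [57 48 44]
237 [(np.int64(632), np.int64(-78), np.int64(52)), (np.int64(634), np.int64(-71), np.int64(54)), (np.int64(633), np.int64(-65), np.int64(52)), (np.int64(631), np.int64(-59), np.int64(50))] [37 44 43]
238 [(np.int64(635), np.int64(-78), np.int64(52)), (np.int64(634), np.int64(-71), np.int64(51)), (np.int64(635), np.int64(-65), np.int64(51)), (np.int64(635), np.int64(-59), np.int64(51))] [48 52 52]
239 [(np.int64(636), np.int64(-78), np.int64(50)), (np.int64(636), np.int64(-71), np.int64(49)), (np.int64(635), np.int64(-65), np.int64(49)), (np.int64(638), np.int64(-59), np.int64(51))] [47 47 48]
```

The depth image contradicts the TCP reading. The front finger ends at z≈101 (pixel row 223, x≈645), so the tips are still above the knob top and the fingers closed over nothing. I open, go down part of the way and measure the tip again.

>>> move_arm:
  motion:
    - [0,0,0,0,0,0,0.062]
    - [0,0,0,0,0,0,0.062]
    - [0,0,0,0,0,0,0.062]
    - [0,0,0,0,0,0.01,0.062]
    - [0,0,0,0,0,0.02,0.062]
    - [0,0,0,0,0,0.02,0.062]

```text
clock: 4.5
eef_pos: [612.8, -70.3, 43.0]
tcp_rot: [-3.139, -0.001, 1.782]
contact_force: [-0.2, 0.0, 0.9]
opening: 0.731
grasp_force: 0.0
```

```bash
cat > tip.py <<'E'
from h import *
from rig import grab_frame
p,d=grab_frame("scene");C=cloud("scene",d);np.savez("g3.npz",p=p,d=d)
for u in(223,226,228,230):
    q=C[205:245,u];i=np.where((q[:,0]-613>0.9*24))[0]
    # lowest row that lies outside knob radius and above the block
    j=[k for k in range(40) if np.hypot(q[k,0]-613,q[k,1]+70.3)>25 and q[k,2]>56]
    print(u,205+max(j),[q[k].round(0).tolist() for k in(max(j)-1,max(j),max(j)+1,max(j)+2)])
E
python3 tip.py;python3 s.py
```

```text
223 224 [[647.0, -74.0, 107.0], [647.0, -74.0, 104.0], [632.0, -75.0, 86.0], [635.0, -75.0, 86.0]]
226 235 [[651.0, -69.0, 82.0], [653.0, -69.0, 81.0], [634.0, -70.0, 56.0], [634.0, -71.0, 53.0]]
228 235 [[1129.0, -42.0, 620.0], [655.0, -65.0, 83.0], [634.0, -67.0, 56.0], [633.0, -67.0, 52.0]]
230 235 [[656.0, -62.0, 87.0], [650.0, -62.0, 77.0], [633.0, -63.0, 55.0], [633.0, -63.0, 51.0]]
4.55 q6 -0.3277 yaw 1.7818 pos [613.3 -70.4  43.6] F [ 0.62 -0.55  0.4 ] M [-0.    -0.003  0.035] tau6 -0.000 grip 0.0 op 0.727
```

>>> move_arm:
  motion:
    - [0,0,0,0,0,0.007,0.062]
    - [0,0,0,0,0,0.014,0.062]
    - [0,0,0,0,0,0.014,0.05]
    - [0,0,0,0,0,0.014,0.044]
    - [0,0,0,0,0,0.014,0.038]
    - [0,0,0,0,0,0.014,0.038]
    - [0,0,0,0,0,0.014,0.038]
  grip_force: 25

```text
clock: 5.42
eef_pos: [613.1, -70.5, 30.3]
tcp_rot: [-3.14, -0.0, 1.782]
contact_force: [-4.6, -1.4, 2.0]
opening: 0.506
grasp_force: 25.5
```

```bash
python3 s.py; python3 tip.py;python3 s.py
```

```text
5.425 q6 -0.3277 yaw 1.7819 pos [613.1 -70.5  30.3] F [-4.6  -1.39  2.03] M [-0.211  0.825 -0.015] tau6 0.015 grip 25.5 op 0.506
223 234 [[639.0, -75.0, 71.0], [638.0, -76.0, 67.0], [634.0, -76.0, 60.0], [633.0, -76.0, 56.0]]
226 237 [[648.0, -70.0, 72.0], [641.0, -70.0, 61.0], [635.0, -71.0, 51.0], [635.0, -71.0, 49.0]]
228 237 [[648.0, -66.0, 72.0], [646.0, -66.0, 67.0], [633.0, -67.0, 50.0], [636.0, -67.0, 49.0]]
230 236 [[647.0, -62.0, 74.0], [647.0, -62.0, 71.0], [632.0, -63.0, 51.0], [634.0, -63.0, 50.0]]
5.475 q6 -0.3277 yaw 1.7819 pos [613.1 -70.5  30.3] F [-4.82 -1.6   1.85] M [-0.197  0.86   0.067] tau6 0.015 grip 25.5 op 0.504
```

Gripped: opening 43 mm, 25 N, tips at about 65–70 mm. Now I turn anticlockwise in small steps and read the torque after each one.

>>> move_arm:
  motion:
    - [0,0,-0.1,0,0,0,0.038]
    - [0,0,-0.1,0,0,0,0.038]

```text
clock: 5.72
eef_pos: [613.1, -70.5, 30.3]
tcp_rot: [-3.14, -0.0, 1.883]
contact_force: [-4.8, -1.3, 2.4]
opening: 0.503
grasp_force: 25.6
```

```bash
python3 s.py
```

```text
5.725 q6 -0.4289 yaw 1.8830 pos [613.1 -70.5  30.3] F [-4.78 -1.32  2.45] M [-0.213  0.911 -0.065] tau6 -0.729 grip 25.6 op 0.503
```

>>> move_arm:
  motion:
    - [0,0,-0.1,0,0,0,0.038]
    - [0,0,-0.1,0,0,0,0.038]

```text
clock: 5.98
eef_pos: [613.1, -70.5, 30.3]
tcp_rot: [-3.14, -0.001, 1.982]
contact_force: [-4.9, -0.9, 2.3]
opening: 0.506
grasp_force: 25.6
```

```bash
python3 s.py
```

```text
5.975 q6 -0.5276 yaw 1.9817 pos [613.1 -70.5  30.3] F [-4.93 -0.91  2.28] M [-0.244  1.078 -0.173] tau6 -0.868 grip 25.6 op 0.506
```

>>> move_arm:
  motion:
    - [0,0,-0.1,0,0,0,0.038]
    - [0,0,-0.1,0,0,0,0.038]

```text
clock: 6.22
eef_pos: [613.2, -70.5, 30.3]
tcp_rot: [-3.14, -0.001, 2.082]
contact_force: [-5.4, -0.7, 2.9]
opening: 0.502
grasp_force: 25.6
```

```bash
python3 s.py
```

```text
6.225 q6 -0.6275 yaw 2.0817 pos [613.2 -70.5  30.3] F [-5.41 -0.7   2.87] M [-0.275  0.99  -0.046] tau6 -0.665 grip 25.6 op 0.502
```

>>> move_arm:
  motion:
    - [0,0,-0.07,0,0,0,0.038]
    - [0,0,-0.07,0,0,0,0.038]

```text
clock: 6.48
eef_pos: [613.2, -70.5, 30.3]
tcp_rot: [-3.141, -0.001, 2.151]
contact_force: [-4.9, -0.4, 1.6]
opening: 0.508
grasp_force: 25.6
```

```bash
python3 s.py
```

```text
6.475 q6 -0.6968 yaw 2.1510 pos [613.2 -70.5  30.3] F [-4.94 -0.37  1.64] M [-0.304  1.091  0.084] tau6 -0.405 grip 25.6 op 0.508
```

>>> move_arm:
  motion:
    - [0,0,-0.07,0,0,0,0.038]
    - [0,0,-0.07,0,0,0,0.038]

```text
clock: 6.72
eef_pos: [613.3, -70.4, 30.3]
tcp_rot: [-3.141, -0.001, 2.221]
contact_force: [-6.0, -0.8, 2.6]
opening: 0.507
grasp_force: 25.6
```

```bash
python3 s.py
```

```text
6.725 q6 -0.7669 yaw 2.2212 pos [613.3 -70.4  30.3] F [-5.97 -0.79  2.58] M [-0.25   1.037  0.099] tau6 -0.306 grip 25.6 op 0.507
```

>>> move_arm:
  motion:
    - [0,0,-0.07,0,0,0,0.038]
    - [0,0,-0.07,0,0,0,0.038]

```text
clock: 6.98
eef_pos: [613.3, -70.4, 30.3]
tcp_rot: [-3.141, -0.001, 2.291]
contact_force: [-4.7, -1.2, 0.9]
opening: 0.506
grasp_force: 25.6
```

```bash
python3 s.py
```

```text
6.975 q6 -0.8368 yaw 2.2911 pos [613.3 -70.4  30.3] F [-4.66 -1.18  0.92] M [-0.232  1.022  0.207] tau6 -0.233 grip 25.6 op 0.506
```

>>> move_arm:
  motion:
    - [0,0,-0.07,0,0,0,0.038]
    - [0,0,-0.07,0,0,0,0.038]

```text
clock: 7.22
eef_pos: [613.4, -70.4, 30.3]
tcp_rot: [-3.141, -0.001, 2.361]
contact_force: [-4.9, -1.4, 1.1]
opening: 0.504
grasp_force: 25.6
```

```bash
python3 s.py
```

```text
7.225 q6 -0.9067 yaw 2.3609 pos [613.4 -70.4  30.3] F [-4.89 -1.44  1.11] M [-0.149  0.924  0.116] tau6 -0.251 grip 25.6 op 0.504
```

>>> move_arm:
  motion:
    - [0,0,-0.07,0,0,0,0.038]
    - [0,0,-0.07,0,0,0,0.038]

```text
clock: 7.48
eef_pos: [613.4, -70.3, 30.3]
tcp_rot: [-3.141, -0.001, 2.431]
contact_force: [-5.4, -1.4, 1.0]
opening: 0.503
grasp_force: 25.6
```

```bash
python3 s.py
```

```text
7.475 q6 -0.9765 yaw 2.4306 pos [613.4 -70.3  30.3] F [-5.38 -1.38  1.03] M [-0.081  0.832  0.025] tau6 -0.420 grip 25.6 op 0.503
```

>>> move_arm:
  motion:
    - [0,0,-0.07,0,0,0,0.038]
    - [0,0,-0.07,0,0,0,0.038]

```text
clock: 7.72
eef_pos: [613.4, -70.3, 30.3]
tcp_rot: [-3.141, -0.001, 2.501]
contact_force: [-4.9, -0.5, 1.8]
opening: 0.509
grasp_force: 25.5
```

```bash
python3 s.py
```

```text
7.725 q6 -1.0465 yaw 2.5005 pos [613.4 -70.3  30.3] F [-4.91 -0.48  1.76] M [-0.062  0.786  0.018] tau6 -0.449 grip 25.5 op 0.509
```

>>> move_arm:
  motion:
    - [0,0,-0.07,0,0,0,0.038]
    - [0,0,-0.07,0,0,0,0.038]

```text
clock: 7.98
eef_pos: [613.4, -70.3, 30.3]
tcp_rot: [-3.141, -0.001, 2.57]
contact_force: [-4.6, -1.2, 2.7]
opening: 0.504
grasp_force: 25.5
```

```bash
python3 s.py
```

```text
7.975 q6 -1.1163 yaw 2.5703 pos [613.4 -70.3  30.3] F [-4.61 -1.18  2.71] M [-0.082  0.846 -0.104] tau6 -0.537 grip 25.5 op 0.504
```

>>> move_arm:
  motion:
    - [0,0,-0.07,0,0,0,0.038]
    - [0,0,-0.07,0,0,0,0.038]

```text
clock: 8.22
eef_pos: [613.4, -70.2, 30.3]
tcp_rot: [-3.142, -0.001, 2.64]
contact_force: [-5.1, 0.1, 1.6]
opening: 0.509
grasp_force: 25.5
```

```bash
python3 s.py
```

```text
8.225 q6 -1.1862 yaw 2.6401 pos [613.4 -70.2  30.3] F [-5.09  0.15  1.59] M [-0.054  0.856 -0.201] tau6 -0.628 grip 25.5 op 0.509
```

>>> move_arm:
  motion:
    - [0,0,-0.07,0,0,0,0.038]
    - [0,0,-0.07,0,0,0,0.038]

```text
clock: 8.48
eef_pos: [613.4, -70.2, 30.3]
tcp_rot: [3.142, -0.001, 2.71]
contact_force: [-5.1, -0.5, 1.8]
opening: 0.503
grasp_force: 25.5
```

```bash
python3 s.py
```

```text
8.475 q6 -1.2561 yaw 2.7099 pos [613.4 -70.2  30.3] F [-5.09 -0.5   1.78] M [ 0.032  0.839 -0.296] tau6 -0.720 grip 25.5 op 0.503
```

>>> move_arm:
  motion:
    - [0,0,-0.04,0,0,0,0.038]
    - [0,0,-0.04,0,0,0,0.038]

```text
clock: 8.72
eef_pos: [613.4, -70.2, 30.3]
tcp_rot: [3.141, -0.001, 2.749]
contact_force: [-4.7, 0.4, 1.9]
opening: 0.509
grasp_force: 25.5
```

```bash
python3 s.py
```

```text
8.725 q6 -1.2956 yaw 2.7493 pos [613.4 -70.2  30.3] F [-4.69  0.39  1.92] M [-0.036  0.832 -0.252] tau6 -0.582 grip 25.5 op 0.509
```

>>> move_arm:
  motion:
    - [0,0,-0.04,0,0,0,0.038]
    - [0,0,-0.04,0,0,0,0.038]

```text
clock: 8.98
eef_pos: [613.4, -70.1, 30.3]
tcp_rot: [3.141, -0.001, 2.789]
contact_force: [-4.8, 0.2, 1.6]
opening: 0.505
grasp_force: 25.6
```

```bash
python3 s.py
```

```text
8.975 q6 -1.3355 yaw 2.7892 pos [613.4 -70.1  30.3] F [-4.79  0.18  1.6 ] M [ 0.013  0.813 -0.412] tau6 -0.635 grip 25.6 op 0.505
```

```bash
python3 -c "
from rig import *
import numpy as np
for i in range(4):
    grab_frame('scene'); s=sensors.sense(); print(s['clock'],s['wrist_torque'].round(3),round(s['joint_efforts'][5],3))
"
```

```text
9.025 [ 0.029  0.826 -0.418] -0.457
9.075 [-0.002  0.808 -0.42 ] -0.401
9.125 [ 0.062  0.838 -0.398] -0.387
9.175 [ 0.072  0.84  -0.381] -0.384
```

Held torque is a steady 0.40 N·m. That is above any click and matches the sprung stop (touch at yaw ≈2.52, about 16 N). Now clockwise, feeling for the clicks.

Create s2.py:
```python
from rig import *
import numpy as np
r=[]
for i in range(4):
    grab_frame('scene'); s=sensors.sense(); r.append([s['wrist_torque'][2],s['joint_efforts'][5]])
print("t %.2f yaw %.3f q6 %.3f Mz %.3f tau6 %.3f grip %.1f pos"%(s['clock'],s['tcp_rot'][2],s['qpos'][5],np.mean(r,0)[0],r[-1][1],s['grasp_force']),s['eef_pos'].round(1),s['contact_force'].round(1))
```

```text
(no output)
```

>>> move_arm:
  motion:
    - [0,0,0.12,0,0,0,0.038]
    - [0,0,0.24,0,0,0,0.038]
    - [0,0,0.3,0,0,0,0.038]
    - [0,0,0.3,0,0,0,0.038]

```text
clock: 9.68
eef_pos: [613.4, -70.3, 30.3]
tcp_rot: [-3.141, -0.001, 2.489]
contact_force: [-5.5, -0.4, 2.6]
opening: 0.504
grasp_force: 25.6
```

```bash
python3 s2.py
```

```text
t 9.88 yaw 2.489 q6 -1.035 Mz -0.021 tau6 -0.033 grip 25.6 pos [613.4 -70.4  30.3] [-6.2 -0.4  2.1]
```

>>> move_arm:
  motion:
    - [0,0,0.1,0,0,0,0.038]
    - [0,0,0.2,0,0,0,0.038]
    - [0,0,0.2,0,0,0,0.038]

```text
clock: 10.25
eef_pos: [613.3, -70.4, 30.3]
tcp_rot: [-3.141, -0.001, 2.289]
contact_force: [-4.5, -0.5, 1.2]
opening: 0.507
grasp_force: 25.6
```

```bash
python3 s2.py
```

```text
t 10.45 yaw 2.290 q6 -0.836 Mz 0.136 tau6 0.164 grip 25.6 pos [613.3 -70.4  30.3] [-5.4 -1.3  1.8]
```

>>> move_arm:
  motion:
    - [0,0,0.1,0,0,0,0.038]
    - [0,0,0.1,0,0,0,0.038]

```text
clock: 10.7
eef_pos: [613.3, -70.5, 30.3]
tcp_rot: [-3.141, -0.001, 2.188]
contact_force: [-5.4, -0.7, 3.4]
opening: 0.51
grasp_force: 25.6
```

```bash
python3 s2.py
```

```text
t 10.90 yaw 2.190 q6 -0.736 Mz 0.056 tau6 0.065 grip 25.6 pos [613.3 -70.5  30.3] [-6.  -1.4  1.8]
```

>>> move_arm:
  motion:
    - [0,0,0.08,0,0,0,0.038]
    - [0,0,0.08,0,0,0,0.038]

```text
clock: 11.15
eef_pos: [613.2, -70.5, 30.3]
tcp_rot: [-3.141, -0.001, 2.109]
contact_force: [-4.0, -1.2, 1.3]
opening: 0.508
grasp_force: 25.6
```

```bash
python3 s2.py
```

```text
t 11.35 yaw 2.110 q6 -0.655 Mz -0.019 tau6 -0.025 grip 25.6 pos [613.2 -70.5  30.3] [-5.  -1.2  2.1]
```

>>> move_arm:
  motion:
    - [0,0,0.08,0,0,0,0.038]
    - [0,0,0.08,0,0,0,0.038]

```text
clock: 11.6
eef_pos: [613.2, -70.5, 30.3]
tcp_rot: [-3.14, -0.001, 2.028]
contact_force: [-5.2, -0.6, 3.2]
opening: 0.509
grasp_force: 25.7
```

```bash
python3 s2.py
```

```text
t 11.80 yaw 2.029 q6 -0.575 Mz -0.126 tau6 -0.136 grip 25.7 pos [613.2 -70.5  30.3] [-5.8 -1.1  2.7]
```

>>> move_arm:
  motion:
    - [0,0,0.08,0,0,0,0.038]
    - [0,0,0.08,0,0,0,0.038]

```text
clock: 12.05
eef_pos: [613.1, -70.5, 30.3]
tcp_rot: [-3.14, -0.001, 1.948]
contact_force: [-6.3, -0.4, 2.6]
opening: 0.507
grasp_force: 25.7
```

```bash
python3 s2.py
```

```text
t 12.25 yaw 1.949 q6 -0.495 Mz -0.209 tau6 -0.210 grip 25.7 pos [613.1 -70.5  30.3] [-5.8 -2.4  3.5]
```

>>> move_arm:
  motion:
    - [0,0,0.08,0,0,0,0.038]
    - [0,0,0.08,0,0,0,0.038]

```text
clock: 12.5
eef_pos: [613.1, -70.5, 30.3]
tcp_rot: [-3.14, -0.0, 1.868]
contact_force: [-5.9, -1.0, 3.3]
opening: 0.505
grasp_force: 25.7
```

```bash
python3 s2.py
```

```text
t 12.70 yaw 1.869 q6 -0.415 Mz -0.118 tau6 -0.112 grip 25.7 pos [613.2 -70.5  30.3] [-5.4 -1.3  3. ]
```

>>> move_arm:
  motion:
    - [0,0,0.08,0,0,0,0.038]
    - [0,0,0.08,0,0,0,0.038]

```text
clock: 12.95
eef_pos: [613.1, -70.5, 30.3]
tcp_rot: [-3.14, -0.0, 1.788]
contact_force: [-5.9, -1.8, 2.3]
opening: 0.503
grasp_force: 25.7
```

```bash
python3 s2.py
```

```text
t 13.15 yaw 1.790 q6 -0.335 Mz 0.006 tau6 -0.015 grip 25.7 pos [613.1 -70.5  30.4] [-6.1 -0.7  2.9]
```

Click 1 felt: crest at yaw 2.13, first notch at about 1.785, which is also where the knob started, so the grip has not slipped. Continuing clockwise.

>>> move_arm:
  motion:
    - [0,0,0.1,0,0,0,0.038]
    - [0,0,0.1,0,0,0,0.038]

```text
clock: 13.4
eef_pos: [613.1, -70.5, 30.3]
tcp_rot: [-3.14, -0.0, 1.689]
contact_force: [-5.2, -1.3, 2.8]
opening: 0.505
grasp_force: 25.7
```

```bash
python3 s2.py
```

```text
t 13.60 yaw 1.690 q6 -0.236 Mz 0.176 tau6 0.202 grip 25.7 pos [613.  -70.5  30.3] [-6.1 -1.3  2.5]
```

>>> move_arm:
  motion:
    - [0,0,0.1,0,0,0,0.038]
    - [0,0,0.1,0,0,0,0.038]

```text
clock: 13.85
eef_pos: [613.0, -70.5, 30.3]
tcp_rot: [-3.14, 0.0, 1.588]
contact_force: [-6.0, -1.5, 2.9]
opening: 0.508
grasp_force: 25.7
```

```bash
python3 s2.py
```

```text
t 14.05 yaw 1.590 q6 -0.136 Mz 0.069 tau6 0.089 grip 25.7 pos [612.9 -70.5  30.3] [-5.3 -1.1  3.1]
```

>>> move_arm:
  motion:
    - [0,0,0.1,0,0,0,0.038]
    - [0,0,0.1,0,0,0,0.038]

```text
clock: 14.3
eef_pos: [612.9, -70.5, 30.3]
tcp_rot: [-3.14, 0.0, 1.488]
contact_force: [-6.9, -1.3, 3.6]
opening: 0.501
grasp_force: 25.7
```

```bash
python3 s2.py
```

```text
t 14.50 yaw 1.490 q6 -0.035 Mz -0.008 tau6 -0.009 grip 25.7 pos [612.9 -70.5  30.3] [-5.9 -1.   3.1]
```

>>> move_arm:
  motion:
    - [0,0,0.1,0,0,0,0.038]
    - [0,0,0.1,0,0,0,0.038]

```text
clock: 14.75
eef_pos: [612.9, -70.5, 30.3]
tcp_rot: [-3.14, 0.0, 1.388]
contact_force: [-6.4, -1.4, 3.3]
opening: 0.505
grasp_force: 25.8
```

```bash
python3 s2.py
```

```text
t 14.95 yaw 1.389 q6 0.065 Mz -0.137 tau6 -0.131 grip 25.7 pos [612.9 -70.5  30.3] [-7.3 -2.   3.6]
```

>>> move_arm:
  motion:
    - [0,0,0.1,0,0,0,0.038]
    - [0,0,0.1,0,0,0,0.038]

```text
clock: 15.2
eef_pos: [612.9, -70.5, 30.3]
tcp_rot: [-3.14, 0.0, 1.288]
contact_force: [-6.9, -0.7, 4.3]
opening: 0.508
grasp_force: 25.8
```

```bash
python3 s2.py
```

```text
t 15.40 yaw 1.289 q6 0.165 Mz -0.251 tau6 -0.223 grip 25.8 pos [612.8 -70.5  30.3] [-7.1 -1.   3.5]
```

>>> move_arm:
  motion:
    - [0,0,0.1,0,0,0,0.038]
    - [0,0,0.1,0,0,0,0.038]

```text
clock: 15.65
eef_pos: [612.8, -70.5, 30.3]
tcp_rot: [-3.14, 0.001, 1.188]
contact_force: [-7.8, -1.3, 3.4]
opening: 0.51
grasp_force: 25.8
```

```bash
python3 s2.py
```

```text
t 15.85 yaw 1.190 q6 0.265 Mz -0.052 tau6 -0.019 grip 25.8 pos [612.8 -70.5  30.3] [-7.2 -1.   3.8]
```

>>> move_arm:
  motion:
    - [0,0,0.1,0,0,0,0.038]
    - [0,0,0.1,0,0,0,0.038]

```text
clock: 16.1
eef_pos: [612.7, -70.4, 30.3]
tcp_rot: [-3.14, 0.001, 1.089]
contact_force: [-7.6, -0.4, 3.2]
opening: 0.504
grasp_force: 25.8
```

```bash
python3 s2.py
```

```text
t 16.30 yaw 1.090 q6 0.364 Mz 0.186 tau6 0.190 grip 25.8 pos [612.8 -70.4  30.3] [-7.3 -1.5  3.2]
```

>>> move_arm:
  motion:
    - [0,0,0.1,0,0,0,0.038]
    - [0,0,0.1,0,0,0,0.038]

```text
clock: 16.55
eef_pos: [612.7, -70.4, 30.3]
tcp_rot: [-3.14, 0.001, 0.988]
contact_force: [-7.3, -1.0, 3.9]
opening: 0.507
grasp_force: 25.8
```

```bash
python3 s2.py
```

```text
t 16.75 yaw 0.990 q6 0.464 Mz 0.122 tau6 0.126 grip 25.8 pos [612.7 -70.4  30.3] [-6.6 -0.4  3.9]
```

>>> move_arm:
  motion:
    - [0,0,0.1,0,0,0,0.038]
    - [0,0,0.1,0,0,0,0.038]

```text
clock: 17.0
eef_pos: [612.7, -70.4, 30.3]
tcp_rot: [-3.14, 0.001, 0.888]
contact_force: [-7.1, -0.7, 4.0]
opening: 0.503
grasp_force: 25.8
```

```bash
python3 s2.py
```

```text
t 17.20 yaw 0.890 q6 0.564 Mz -0.001 tau6 0.025 grip 25.8 pos [612.7 -70.4  30.3] [-6.6 -0.3  4. ]
```

>>> move_arm:
  motion:
    - [0,0,0.1,0,0,0,0.038]
    - [0,0,0.1,0,0,0,0.038]

```text
clock: 17.45
eef_pos: [612.7, -70.4, 30.3]
tcp_rot: [-3.14, 0.001, 0.788]
contact_force: [-6.9, -0.5, 4.7]
opening: 0.506
grasp_force: 25.8
```

```bash
python3 s2.py
```

```text
t 17.65 yaw 0.789 q6 0.665 Mz -0.087 tau6 -0.095 grip 25.8 pos [612.7 -70.4  30.3] [-8.4 -1.1  4.3]
```

>>> move_arm:
  motion:
    - [0,0,0.1,0,0,0,0.038]
    - [0,0,0.1,0,0,0,0.038]

```text
clock: 17.9
eef_pos: [612.7, -70.3, 30.3]
tcp_rot: [-3.14, 0.002, 0.688]
contact_force: [-7.2, -0.3, 4.4]
opening: 0.507
grasp_force: 25.8
```

```bash
python3 s2.py
```

```text
t 18.10 yaw 0.689 q6 0.765 Mz -0.216 tau6 -0.213 grip 25.8 pos [612.6 -70.3  30.3] [-7.5 -0.3  3.4]
```

>>> move_arm:
  motion:
    - [0,0,0.1,0,0,0,0.038]
    - [0,0,0.1,0,0,0,0.038]

```text
clock: 18.35
eef_pos: [612.6, -70.3, 30.3]
tcp_rot: [-3.14, 0.002, 0.588]
contact_force: [-8.7, -0.2, 4.4]
opening: 0.509
grasp_force: 25.8
```

```bash
python3 s2.py
```

```text
t 18.55 yaw 0.589 q6 0.865 Mz -0.063 tau6 -0.054 grip 25.8 pos [612.6 -70.3  30.3] [-7.6  0.3  3.3]
```

>>> move_arm:
  motion:
    - [0,0,0.1,0,0,0,0.038]
    - [0,0,0.1,0,0,0,0.038]

```text
clock: 18.8
eef_pos: [612.6, -70.2, 30.3]
tcp_rot: [-3.14, 0.002, 0.489]
contact_force: [-7.9, 0.4, 5.0]
opening: 0.507
grasp_force: 25.8
```

```bash
python3 s2.py
```

```text
t 19.00 yaw 0.490 q6 0.964 Mz 0.162 tau6 0.183 grip 25.8 pos [612.5 -70.3  30.3] [-7.6 -0.1  4.6]
```

>>> move_arm:
  motion:
    - [0,0,0.1,0,0,0,0.038]
    - [0,0,0.1,0,0,0,0.038]

```text
clock: 19.25
eef_pos: [612.6, -70.2, 30.3]
tcp_rot: [-3.14, 0.002, 0.388]
contact_force: [-8.1, -0.4, 5.1]
opening: 0.508
grasp_force: 25.8
```

```bash
python3 s2.py
```

```text
t 19.45 yaw 0.390 q6 1.064 Mz 0.143 tau6 0.131 grip 25.8 pos [612.6 -70.2  30.3] [-8.3 -0.   4.2]
```

>>> move_arm:
  motion:
    - [0,0,0.1,0,0,0,0.038]
    - [0,0,0.1,0,0,0,0.038]

```text
clock: 19.7
eef_pos: [612.5, -70.2, 30.3]
tcp_rot: [-3.14, 0.002, 0.288]
contact_force: [-7.5, 1.1, 5.0]
opening: 0.507
grasp_force: 25.8
```

```bash
python3 s2.py
```

```text
t 19.90 yaw 0.290 q6 1.165 Mz -0.004 tau6 0.007 grip 25.8 pos [612.6 -70.2  30.3] [-7.8 -0.1  4.8]
```

Clicks 2 and 3 felt (second notch at yaw ≈1.17, third at ≈0.57). The knob is now on crest 4, and I continue into the fourth notch.

>>> move_arm:
  motion:
    - [0,0,0.1,0,0,0,0.038]
    - [0,0,0.1,0,0,0,0.038]

```text
clock: 20.15
eef_pos: [612.6, -70.1, 30.3]
tcp_rot: [-3.141, 0.002, 0.188]
contact_force: [-7.4, -0.5, 4.1]
opening: 0.508
grasp_force: 25.8
```

```bash
python3 s2.py
```

```text
t 20.35 yaw 0.189 q6 1.265 Mz -0.091 tau6 -0.097 grip 25.8 pos [612.5 -70.2  30.3] [-8.8  0.7  4.7]
```

>>> move_arm:
  motion:
    - [0,0,0.1,0,0,0,0.038]
    - [0,0,0.1,0,0,0,0.038]

```text
clock: 20.6
eef_pos: [612.6, -70.1, 30.3]
tcp_rot: [-3.141, 0.002, 0.088]
contact_force: [-8.7, 0.2, 4.7]
opening: 0.509
grasp_force: 25.8
```

```bash
python3 s2.py
```

```text
t 20.80 yaw 0.089 q6 1.365 Mz -0.191 tau6 -0.193 grip 25.8 pos [612.5 -70.1  30.3] [-8.2  1.   5.9]
```

>>> move_arm:
  motion:
    - [0,0,0.06,0,0,0,0.038]
    - [0,0,0.06,0,0,0,0.038]

```text
clock: 21.05
eef_pos: [612.5, -70.1, 30.3]
tcp_rot: [-3.141, 0.003, 0.029]
contact_force: [-8.4, 1.1, 4.3]
opening: 0.505
grasp_force: 25.8
```

```bash
python3 s2.py
```

```text
t 21.25 yaw 0.030 q6 1.425 Mz -0.003 tau6 0.005 grip 25.8 pos [612.5 -70.1  30.3] [-8.7  0.4  4. ]
```

In the fourth notch: torque back to zero at yaw 0.03, with four crests and four snaps counted from the stop. I release and lift, then go to a spot beside the lever pin.

>>> move_arm:
  motion:
    - [0,0,0,0,0,0,0.055]
    - [0,0,0,0,0,0,0.062]
    - [0,0,0,0,0,0,0.066]
    - [0,0,0,0,0,0,0.066]
    - [0,0,0,0,0,-0.02,0.066]
    - [0,0,0,0,0,-0.05,0.066]
    - [0,0,0,0,0,-0.08,0.066]
    - [0,0,0,0,0,-0.08,0.066]

```text
clock: 22.25
eef_pos: [616.2, -70.7, 114.3]
tcp_rot: [3.141, -0.006, 0.032]
contact_force: [0.1, -0.5, 0.0]
opening: 0.775
grasp_force: 0.0
```

```bash
python3 s.py; python3 -c "
from h import *
to([514,-25,110],0.0)"
```

```text
22.25 q6 1.4224 yaw 0.0317 pos [616.2 -70.7 114.3] F [ 0.05 -0.54  0.02] M [0.018 0.021 0.038] tau6 -0.000 grip 0.0 op 0.775
shift [-0.1007 -0.0489  0.0036] turn [ 0.0008 -0.0059  0.0317]
```

>>> move_arm:
  motion:
    - [0,0,0.03,-0.05,-0.025,0,0.03]
    - [0,0,0.03,-0.101,-0.049,0,0.01]
    - [0,0,0.03,-0.101,-0.049,0,0.0]
    - [0,0,0.03,-0.101,-0.049,0,0.0]
    - [0,0,0.03,-0.101,-0.049,0.03,0.0]
    - [0,0,0.03,-0.101,-0.049,0.06,0.0]
    - [0,0,0.03,-0.101,-0.049,0.074,0.0]
    - [0,0,0.03,-0.101,-0.049,0.074,0.0]

```text
clock: 23.25
eef_pos: [511.5, -24.9, 35.7]
tcp_rot: [-3.142, 0.001, 0.001]
contact_force: [-0.7, -0.5, -0.0]
opening: 0.003
grasp_force: 0.0
```

```bash
python3 s.py
python3 - <<'E'
from h import *
from rig import grab_frame
p,d=grab_frame("scene");C=cloud("scene",d);np.savez("g4.npz",p=p,d=d)
m=(C[...,0]>470)&(C[...,0]<560)&(C[...,1]>-60)&(C[...,1]<35)&(C[...,2]>66)&(C[...,2]<130)&(p.max(2)<60)
k,l,s,c=cv2.connectedComponentsWithStats(m.astype(np.uint8))
for i in range(1,k):
    if s[i,4]>8:q=C[l==i];print(s[i],q.min(0).round(0),q.max(0).round(0))
cv2.imwrite("pics/l1.png",cv2.convertScaleAbs(cv2.resize(p[140:240,200:320],(720,600),interpolation=cv2.INTER_CUBIC),alpha=1.7)[...,::-1])
E
```

```text
23.25 q6 1.5178 yaw 0.0015 pos [511.5 -24.9  35.7] F [-0.68 -0.51 -0.04] M [-0.037  0.016  0.054] tau6 -0.002 grip 0.0 op 0.003
[231 163  40  30 424] [500. -58.  68.] [530.  21. 130.]
[266 183   6  11  54] [517.  14.  66.] [529.  25.  89.]
```

View pics/l1.png

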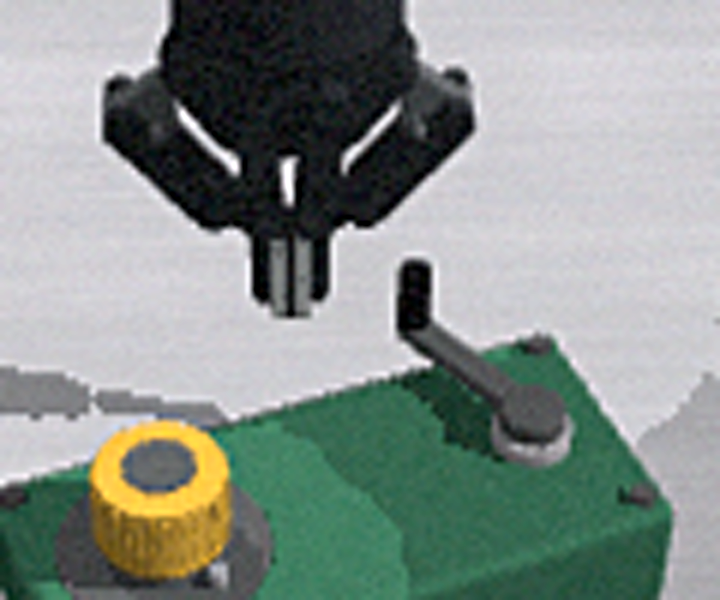

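The fingers are shut and stand left of the pin, with their tips at (290,315) in the crop, overlapping the pin between z≈68 and 89. The knob is free. Pushing towards +y.

>>> move_arm:
  motion:
    - [0,0,0,0.002,-0.012,0,0]
    - [0,0,0,0.002,-0.02,0,0]
    - [0,0,0,0.002,-0.028,0,0]
    - [0,0,0,0.002,-0.036,0,0]
    - [0,0,0,0.002,-0.044,0,0]
    - [0,0,0,0.002,-0.052,0,0]
    - [0,0,0,0.002,-0.06,0,0]
    - [0,0,0,0.002,-0.066,0,0]

```text
clock: 24.3
eef_pos: [513.5, 42.0, 36.5]
tcp_rot: [-3.141, -0.0, 0.002]
contact_force: [-1.5, -1.3, 0.1]
opening: -0.003
grasp_force: 1.0
```

```bash
python3 s.py
```

```text
24.3 q6 1.6473 yaw 0.0021 pos [513.5  42.   36.5] F [-1.55 -1.27  0.1 ] M [-0.259  0.195  0.03 ] tau6 -0.091 grip 1.0 op -0.003
```

>>> move_arm:
  motion:
    - [0,0,0,0,-0.006,0,0]
    - [0,0,0,0,-0.012,0,0]
    - [0,0,0,0,-0.016,0,0]
    - [0,0,0,0,-0.016,0,0]

```text
clock: 24.8
eef_pos: [513.4, 57.7, 36.5]
tcp_rot: [-3.141, -0.0, 0.002]
contact_force: [-0.2, -0.4, -0.2]
opening: -0.0
grasp_force: 0.0
```

```bash
python3 s.py
```

```text
24.8 q6 1.6774 yaw 0.0020 pos [513.4  57.7  36.5] F [-0.2  -0.36 -0.15] M [ 0.009 -0.03   0.029] tau6 0.072 grip 0.0 op -0.000
```

Run:
```python
from h import *
from rig import grab_frame
p,d=grab_frame("scene");C=cloud("scene",d)
cv2.imwrite("pics/l2.png",cv2.convertScaleAbs(cv2.resize(p[140:240,220:340],(720,600),interpolation=cv2.INTER_CUBIC),alpha=1.7)[...,::-1])
m=(C[...,0]>490)&(C[...,0]<540)&(C[...,1]>0)&(C[...,1]<130)&(C[...,2]>74)&(C[...,2]<93)
k,l,s,c=cv2.connectedComponentsWithStats(m.astype(np.uint8))
for i in range(1,k):
    if s[i,4]>8:q=C[l==i];print(s[i],q.min(0).round(0),q.max(0).round(0),q.mean(0).round(0))
```

```text
[280 179  19  12 132] [506.  45.  74.] [529.  83.  93.] [520.  64.  84.]
```

View pics/l2.png

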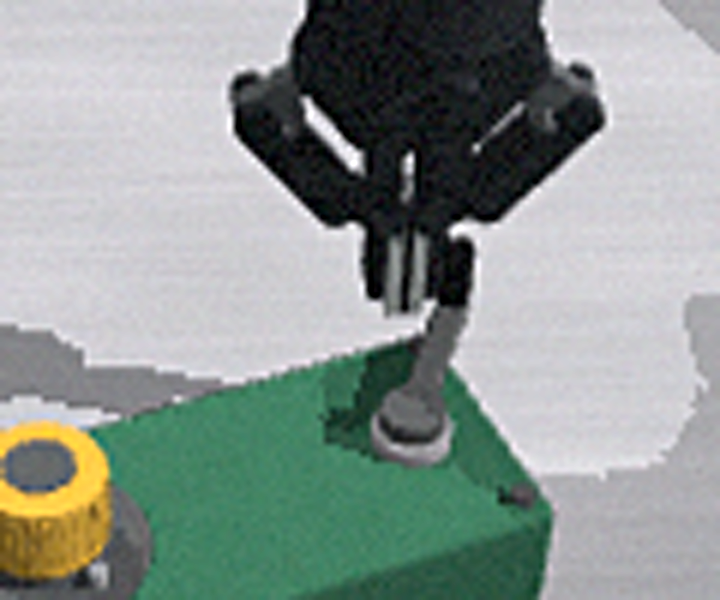

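The pin is still ahead of the fingers at crop (458,270), y≈77, with the lever nearly over. I push on in small steps until the end stop is felt.

>>> move_arm:
  motion:
    - [0,0,0,0,-0.004,0,0]
    - [0,0,0,0,-0.004,0,0]

```text
clock: 25.1
eef_pos: [513.2, 61.5, 36.4]
tcp_rot: [-3.142, -0.0, 0.002]
contact_force: [0.0, -0.2, -0.5]
opening: 0.001
grasp_force: 0.3
```

```bash
python3 s.py
```

```text
25.1 q6 1.6852 yaw 0.0018 pos [513.2  61.5  36.4] F [ 0.01 -0.24 -0.51] M [-0.048 -0.067 -0.017] tau6 0.057 grip 0.3 op 0.001
```

>>> move_arm:
  motion:
    - [0,0,0,0,-0.003,0,0]
    - [0,0,0,0,-0.003,0,0]

```text
clock: 25.35
eef_pos: [513.3, 64.5, 36.4]
tcp_rot: [-3.142, -0.0, 0.002]
contact_force: [0.1, -0.9, -0.0]
opening: 0.001
grasp_force: 0.6
```

```bash
python3 s.py
```

```text
25.35 q6 1.6909 yaw 0.0018 pos [513.3  64.5  36.4] F [ 0.12 -0.89 -0.04] M [-0.17  -0.093 -0.055] tau6 0.035 grip 0.6 op 0.001
```

>>> move_arm:
  motion:
    - [0,0,0,0,-0.002,0,0]
    - [0,0,0,0,-0.002,0,0]

```text
clock: 25.6
eef_pos: [513.4, 66.3, 36.4]
tcp_rot: [3.141, -0.0, 0.002]
contact_force: [1.1, -2.6, 0.3]
opening: -0.001
grasp_force: 1.4
```

```bash
python3 s.py
```

```text
25.6 q6 1.6947 yaw 0.0020 pos [513.4  66.3  36.4] F [ 1.14 -2.6   0.31] M [-0.391 -0.291 -0.051] tau6 -0.000 grip 1.4 op -0.001
```

>>> move_arm:
  motion:
    - [0,0,0,0,-0.001,0,0]
    - [0,0,0,0,-0.001,0,0]

```text
clock: 25.85
eef_pos: [513.4, 66.6, 36.4]
tcp_rot: [3.14, -0.0, 0.002]
contact_force: [2.7, -8.6, -0.1]
opening: -0.006
grasp_force: 4.2
```

```bash
python3 s.py
```

```text
25.85 q6 1.6966 yaw 0.0023 pos [513.4  66.6  36.4] F [ 2.71 -8.63 -0.13] M [-1.282 -0.398 -0.006] tau6 -0.031 grip 4.2 op -0.006
```

>>> move_arm:
  motion:
    - [0,0,0,0,-0.001,0,0]
    - [0,0,0,0,-0.001,0,0]

```text
clock: 26.1
eef_pos: [513.4, 66.7, 36.4]
tcp_rot: [3.139, -0.0, 0.003]
contact_force: [3.4, -14.4, -0.2]
opening: -0.003
grasp_force: 7.0
```

```bash
python3 s.py
```

```text
26.1 q6 1.6985 yaw 0.0027 pos [513.4  66.7  36.4] F [  3.39 -14.4   -0.16] M [-2.178 -0.501 -0.028] tau6 -0.040 grip 7.0 op -0.003
```

The end stop is felt: force rises stiffly at y≈66.6, as predicted for 1.2 rad. Backing off sideways, then up.

>>> move_arm:
  motion:
    - [0,0,0,0,0.01,0,0]
    - [0,0,0,0,0.025,0,0]
    - [0,0,0,0,0.025,-0.03,0]
    - [0,0,0,0,0.025,-0.08,0]
    - [0,0,0,-0.04,0.04,-0.13,0]
    - [0,0,0,-0.08,0.04,-0.15,0]
    - [0,0,0,-0.12,0.04,-0.15,0]
    - [0,0,0,-0.12,0.04,-0.15,0]

```text
clock: 27.1
eef_pos: [390.5, 27.7, 186.4]
tcp_rot: [-3.141, 0.001, 0.002]
contact_force: [0.6, 0.8, -0.5]
opening: 0.003
grasp_force: 0.0
```

```bash
python3 s.py
python3 - <<'E'
from h import *
from rig import grab_frame
p,d=grab_frame("scene");C=cloud("scene",d)
m=(C[...,0]>490)&(C[...,0]<545)&(C[...,1]>40)&(C[...,1]<130)&(C[...,2]>74)&(C[...,2]<93)
q=C[m];print(m.sum(),q.mean(0).round(1)); v=q.mean(0)[:2]-[567.6,56.8]
print("pin world angle",np.degrees(np.arctan2(v[1],v[0])),"open 220.1 -> lock",np.radians(220.1-np.degrees(np.arctan2(v[1],v[0]))),np.hypot(*v))
cv2.imwrite("pics/f.png",cv2.convertScaleAbs(cv2.resize(p[150:280,180:330],(690,598),interpolation=cv2.INTER_CUBIC),alpha=1.7)[...,::-1])
E
```

```text
27.1 q6 1.6356 yaw 0.0016 pos [390.5  27.7 186.4] F [ 0.61  0.79 -0.51] M [-0.024 -0.036  0.026] tau6 0.052 grip 0.0 op 0.003
41 [518.4  86.   83.4]
pin world angle 149.25519120635005 open 220.1 -> lock 1.2364751713950235 57.20399661903445
```

View pics/f.png

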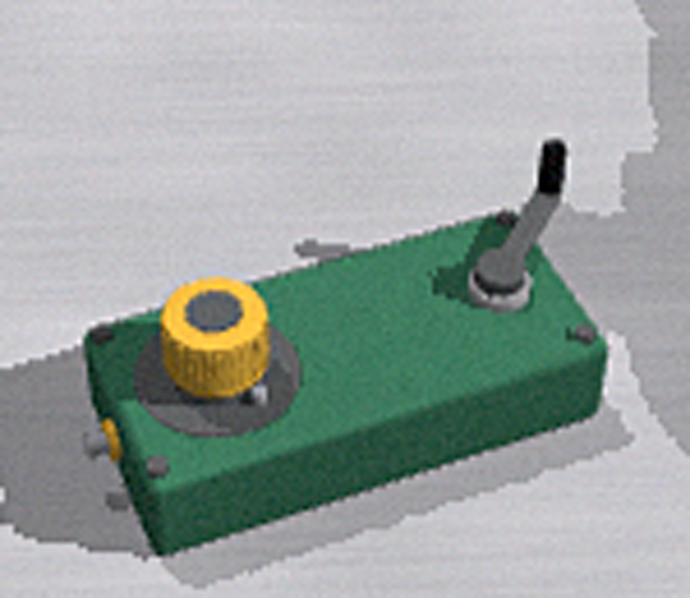

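Run:
```python
from h import *
p=plane("scene",(236.1,235.9),56);v=p[:2]-[613,-70.3];a=np.degrees(np.arctan2(v[1],v[0]))
print(p,np.hypot(*v),a,"cw from stop post rad",np.radians(199.7-a))
```

```text
[634.28589467 -50.98792085  56.        ] 28.741010993864275 42.21655277527464 cw from stop post rad 2.748604671462184
```

The lug stands 2.75 rad clockwise of the post centre. Less about 0.25 rad for the contact width, that is ≈2.5 rad, which agrees with the four clicks felt. The lever is at ≈1.2 rad and the robot is clear, so I hand it in.

```bash
python3 -c "
from rig import order
print(order.sign_off())"
```

```text
the job is handed in; nothing more can be done
None
```

I zeroed the knob on its stop (about 16 N), turned it clockwise four felt clicks into the fourth notch, pushed the lock lever to its end stop at about 1.2 rad, and handed the job in at about 27 s; the hand-in returned no verdict.

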